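# Locate a connector plate on two dowels and an end stop

## Task

Pick up the connector plate by its beige hood and lay it flat on the bed of the steel locating fixture. Slide it gently sideways until its long edge bears on both dowels while it is still clear of the end stop, then slide it along the dowels until its short edge bears on the stop, so that for a moment it is lightly pressed against all three at once. Let go and leave it fully home against all three; keep to a light hand pressure throughout and leave the other parts on the bench alone.

Things in the scene. Friction and masses are not known exactly. Their poses are not given: they have to be found in the camera images.
- plate: Loose connector plate, 0.3 to 0.55 kg: flat grey metal plate 80 (x) by 130 (y) by 10 mm, with a beige block-shaped hood standing on its centre. Origin: centre of the plate's underside. z up, y along the long edges. Symmetric: it may be fitted either way round. It starts flat on the bench. It slides stiffly (friction about 0.5 to 0.8 on bed, dowels and stop).
- hood (a point): Centre of the plate's beige hood, 35 mm above the plate's underside, straight above the plate's centre; axes as the plate's. The hood is 36 (x) by 56 (y) by 50 mm, from 10 to 60 mm above the plate's underside, with a small nub 18 by 26 mm and 10 mm high on top. Grip it across its 36 mm width (along x).
- fixture: Rigid steel fixture bolted to the bench. Bed top at z = 16 mm in this frame; bed from x = -92 to +68, y = -132 to +98 mm. Origin: on the bench below the centre of the fully located plate, whose origin then lies at (0, 0, 16 mm), long edges along y. Dowels towards +x, end stop towards +y. Over 60 N on bed, dowels and stop taken together would spoil it; the exact place of contact has to be felt.
- dowel_a: First dowel: upright steel pin, 12 mm diameter, standing 16 mm above the bed, centre at x = +46, y = +45 mm in the fixture's frame. Origin: centre of its foot, at the bed's top. Home is felt as a press of at least 4 N (aim for 6 to 10 N); over 20 N would spoil it.
- dowel_b: Second dowel, the same, at x = +46, y = -45 mm in the fixture's frame. The plate's long edge must bear on the -x sides of both dowels.
- stop: End stop: steel block 50 (x) by 20 (y) by 18 mm high on the bed, centre at x = 0, y = +75 mm in the fixture's frame. Origin: centre of its foot, at the bed's top. The plate's short edge must bear on its -y face. Home is felt as a press of at least 4 N here and on each dowel at once; over 20 N would spoil it.
- fan: Bystander: loose black cooling fan with a square frame, 80 by 80 by 25 mm. Origin: centre of its underside.
- connector_shell: Bystander: loose black connector shell, about 48 by 56 by 16 mm. Origin: centre of its underside.
- screw_tray: Bystander: grey divided tray, 85 by 120 by 28 mm. Origin: centre of its underside.
There are look-alikes about, which are no part of the job. Of the things that look like the plate, take the one that is nearest to the robot's base at the start.

How it is judged:
On the way, in this order (a step that is already met when the one before it is completed fails the run):
1. the plate lies flat on the bed and bears on both dowels (over 4 N on each), still at least 4 mm short of the end stop (angle between hood's own z axis and vertical below 0.05 rad and z of hood in the frame of fixture between 0.047 and 0.055 m and contact force between plate and dowel_a above 4 N and contact force between plate and dowel_b above 4 N and y of hood in the frame of fixture below -0.004 m), for 0.2 s.
2. flat on the bed, it bears on both dowels and the end stop at once (over 4 N on each) (angle between hood's own z axis and vertical below 0.05 rad and z of hood in the frame of fixture between 0.047 and 0.055 m and contact force between plate and dowel_a above 4 N and contact force between plate and dowel_b above 4 N and contact force between plate and stop above 4 N), for 0.2 s.
At the end, for the whole second after the job is handed in: The plate lies flat on the bed at rest, let go, its centre within 1.5 mm of the located place along and across, square to the fixture within 0.02 rad, so that its edges are home against both dowels and the end stop (angle between hood's own z axis and vertical below 0.035 rad and z of hood in the frame of fixture between 0.047 and 0.0535 m and x of hood in the frame of fixture between -0.0015 and 0.0015 m and y of hood in the frame of fixture between -0.0015 and 0.0015 m and angle between the x axis of hood and the x axis of fixture, either way round below 0.02 rad and linear speed of plate below 0.005 m/s and contact force between the fingers and plate below 0.1 N); the robot touches nothing.
It fails at once if a dowel or the end stop is loaded with more than 20 N (contact force between plate and dowel_a above 20 N or contact force between plate and dowel_b above 20 N or contact force between plate and stop above 20 N).
It fails at once if the plate is pressed or dropped on the fixture (bed, dowels and stop together) with more than 60 N (contact force between plate and fixture above 60 N).
It fails at once if a bystander is moved by more than 15 mm (distance of any of fan, connector_shell, screw_tray from where it was at the start of the episode above 0.015 m).
It also fails if it takes over 61 s, if anything falls off the work surface, if the arm or the gripper's body presses on something with over 40 N, if the wrist force passes 120 N, or if a joint passes its speed limit or range.

## Robot

A 6-joint arm with a two-finger parallel gripper is mounted at the origin on the work surface. World frame = base frame: x ahead of the robot, y to its left, z up, the work surface at z = 0. Lengths are in m, angles in rad, forces in N, time in s.
With the tool pointing down it reaches from about 0.375 to 0.825 m from the base axis. Payload 5.5 kg.
Tool frame: the origin (TCP) lies midway between the tips of the shut fingers; the grasp point (between the pads) lies 19 mm behind it; z points along the fingers, y is the direction in which the jaws open and shut (so a half turn about z gives the same grasp; the last joint's range is limited). The gripper opens to 85 mm and grips with 20 to 120 N. Pads are 22 mm wide; open, the fingers measure 114 mm over their backs; the gripper's body (76 mm by 85 mm) begins 54 mm behind the grasp point. The pads swing forward as they close: fully open they stand 13 mm farther back than shut.
Start: joints at [-1.253, 0.314, -0.047, 1.21, 0, 1.571], TCP at [0.187, -0.57, 0.195] pointing down, gripper open.
Joint ranges: [-2.67, 2.67], [-0.69, 1.73], [-1.03, 1.25], [-2.08, 2.16], [-1.42, 1.45], [-3.14, 3.14]. Speed limits (rad/s): [2.39, 2.39, 3.01, 3.14, 3.14, 3.14].

## Interface

Orientations are given as a unit quaternion [x, y, z, w].
In Python, from cell import bot gives the robot as it stands.
- The arm moves only by the shell command python3 -m pendant 'ROWS' [FORCE]. ROWS is JSON, a list of rows, each a list of 7 numbers: the shift along the tool's x, y, z in cm, then the turn, a rotation vector about the tool's x, y, z in rad, then the closure, from 0 (fully open) to 1 (shut). A call has 1 to 12 rows; each row shifts and turns the commanded pose from where the row before left it, along the tool's axes as they then stand; what a row does not reach is not made up. A row lasts 1/8 s, in which the tool goes at most 62.5 mm and 10.7 degrees, less where a joint would pass 70% of its speed; a pose out of reach is approached as far as the arm can. A call is refused whole if a number of a shift passes 6.25 or a number of a turn 0.188, either way. A call with a gripper value outside its range is refused whole. The fingers move at their own pace and stop on an object; FORCE is the grip in N (left out, the last holds). Time passes only in rows, so rows that do not move let the fingers close. It gives the time, the measured TCP pose, the force and the opening at its end, in the units of the state.
- bot.sense(): the state, without advancing time (a new reading comes with each control period).
- bot.read_camera(name): name is "scene" or "top"; returns a dict with "img" (420x560x3 uint8, red, green, blue), "fx", "fy", "cx", "cy" (pixels), "R" (3x3) and "t" (3): a world point X has camera coordinates R X + t. Camera axes: x right, y down, z forward; pixel columns grow to the right and rows downward; lengths in m; the calibration is good to about 2 mm. A picture is of the moment at which its call begins. There is no depth.
- bot.job_done(): hands the job in, once; it reports no verdict.
Trained networks look in the newest picture that a camera, given by its name, has taken for a name from the list of things; names that differ only in an ending like _2 or _b are one class to them, and where a whole thing is asked for, a point or a joint stands for the part that bears it (a point fixed in the world has none). Each returns a list of dicts, best first, with "p" (0 to 1); they miss things now and then, are a little off and sometimes report something else, mostly with a low value. They report only what shows in the picture. A call takes as long as a camera call. They do not tell look-alikes from the thing itself.
- bot.spot_in(camera, label): "xyz" ([x, y, z] in m, in world coordinates, good to about 4 mm: the middle of the surface that is visible of it).
The state is a dict: "clock": time; "qpos": joint angles; "qvel": joint speeds; "joint_torque": joint torques, N m; "tool_pos": TCP position; "eef_rot": TCP orientation; "ft_force": force on the tool from outside, world axes, zero at the start; "moment": the same for the moment, N m; "width": finger opening in m.
Only numpy, scipy, OpenCV 4.12 (cv2) and the standard library are available. Lean on these libraries where they do the work, as an engineer would, in place of code of your own. Each camera call takes 0.05 s, during which the arm holds its last target.

## Working session

There is one attempt and no reset: what is moved stays moved. The work goes in short steps, Python scripts to look and compute and a shell command to move; the robot and the scene stay as the last step left them, time stands still between calls to the robot, and variables do not carry over. Pictures are saved under pics/ and viewed, and the job is handed in when it is done.

```bash
ls; mkdir -p pics
python3 - <<'E'
from cell import bot
import cv2
s=bot.sense();print({k:(v if not hasattr(v,'round') else v) for k,v in s.items()})
for c in("scene","top"):
    r=bot.read_camera(c);cv2.imwrite(f"pics/{c}0.png",r["img"][:,:,::-1]);print(c,r["fx"],r["cx"],r["cy"],r["R"],r["t"])
    for l in("plate","hood","fixture","dowel_a","stop","fan","connector_shell","screw_tray"):
        for d in bot.spot_in(c,l):print(c,l,round(d["p"],2),[round(float(x),3) for x in d["xyz"]])
E
```

```text
pics
{'clock': 0.0, 'qpos': array([-1.25300827e+00,  3.14220321e-01, -4.81105473e-02,  1.21020906e+00,
        3.38409697e-06,  1.57078471e+00]), 'qvel': array([-0.00112626,  0.00147412,  0.00097653, -0.0005165 ,  0.00033154,
       -0.00089263]), 'joint_torque': array([-1.49009862e-03, -5.39584959e+01,  3.39750624e+01,  1.89500127e-02,
       -4.85376313e-05,  1.33664855e-05]), 'tool_pos': array([ 0.18727316, -0.56932551,  0.19372426]), 'eef_rot': array([ 9.87401587e-01,  1.58231937e-01, -1.36266314e-04, -8.61088797e-04]), 'ft_force': array([ 0.99351896,  0.48200863, -0.26437552]), 'moment': array([ 0.01361065, -0.04264833, -0.0641267 ]), 'width': 0.08548459306562847}
scene 395.04658947113995 281.1679337423995 204.6649232417941 [[ 0.52792426  0.84916255 -0.01479676]
 [ 0.69629358 -0.44272992 -0.56494731]
 [-0.48628307  0.28794651 -0.8249943 ]] [-0.38898456 -0.37907104  1.17083209]
scene plate 0.97 [0.571, 0.347, 0.009]
scene plate 0.75 [0.553, 0.177, 0.013]
scene hood 0.92 [0.553, 0.173, 0.009]
scene hood 0.67 [0.576, 0.352, 0.013]
scene fixture 0.75 [0.622, -0.13, 0.032]
scene fixt
[... 293 characters left out ...]
ay 0.97 [0.779, 0.194, 0.004]
scene screw_tray 0.24 [0.764, -0.185, 0.018]
top 487.731868652073 280.3632296647851 213.2902258194887 [[ 0.02302801 -0.9992746  -0.03033117]
 [-0.98844968 -0.01821188 -0.15045118]
 [ 0.14978966  0.03344543 -0.98815204]] [0.07098361 0.65879408 1.03802322]
top plate 0.73 [0.54, 0.18, 0.011]
top plate 0.61 [0.556, 0.353, 0.012]
top hood 0.96 [0.553, 0.359, 0.007]
top hood 0.65 [0.538, 0.177, 0.009]
top fixture 0.7 [0.559, -0.191, 0.016]
top dowel_a 0.49 [0.541, 0.181, 0.009]
top stop 0.67 [0.571, -0.098, 0.034]
top fan 0.6 [0.804, -0.002, 0.02]
top fan 0.45 [0.788, 0.19, 0.007]
top connector_shell 0.79 [0.751, -0.187, 0.018]
top screw_tray 0.6 [0.784, 0.191, 0.005]
```

View pics/scene0.png

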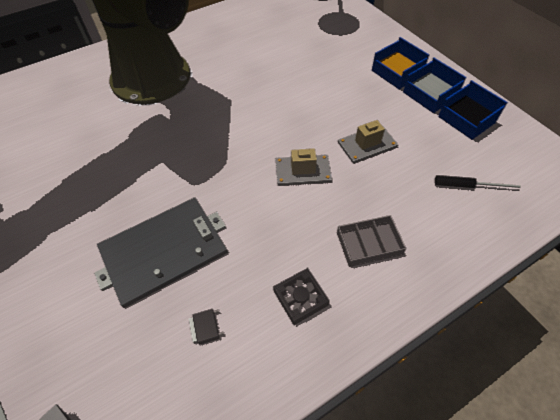

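View pics/top0.png

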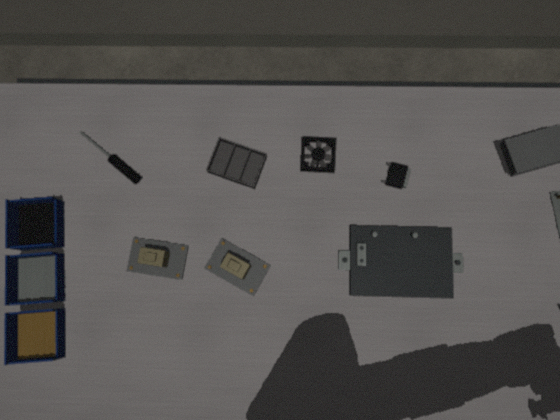

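The plate look-alikes are A (scene 303,166; top 237,266) at about (0.545, 0.178), and B (scene 369,140; top 157,257) at about (0.56, 0.355). A lies 0.57 m from the base and B 0.66 m, so A is the plate. I'll check it in an enlarged crop.

Run:
```python
import cv2,numpy as np
s=cv2.imread("pics/scene0.png");t=cv2.imread("pics/top0.png")
R=lambda i,x,y,w,h,k:cv2.resize(i[y:y+h,x:x+w],None,fx=k,fy=k,interpolation=cv2.INTER_CUBIC)
cv2.imwrite("pics/cA.png",np.hstack([R(s,265,135,80,60,5),R(t,200,230,80,60,5)]))
cv2.imwrite("pics/cFt.png",np.clip(R(t,330,215,140,95,5.5)*1.8,0,255).astype(np.uint8))
cv2.imwrite("pics/cFs.png",np.clip(R(s,90,190,145,115,5)*1.5,0,255).astype(np.uint8))
```

```text
(no output)
```

View pics/cA.png

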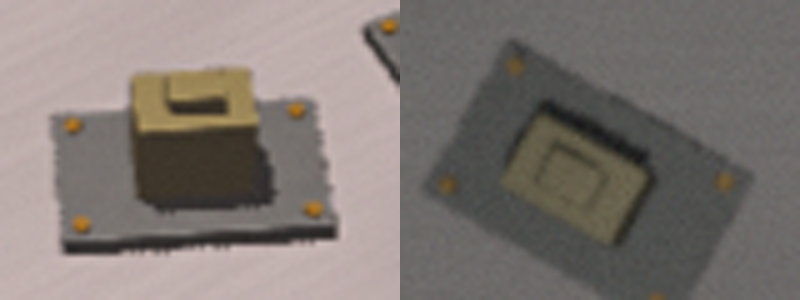

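View pics/cFt.png

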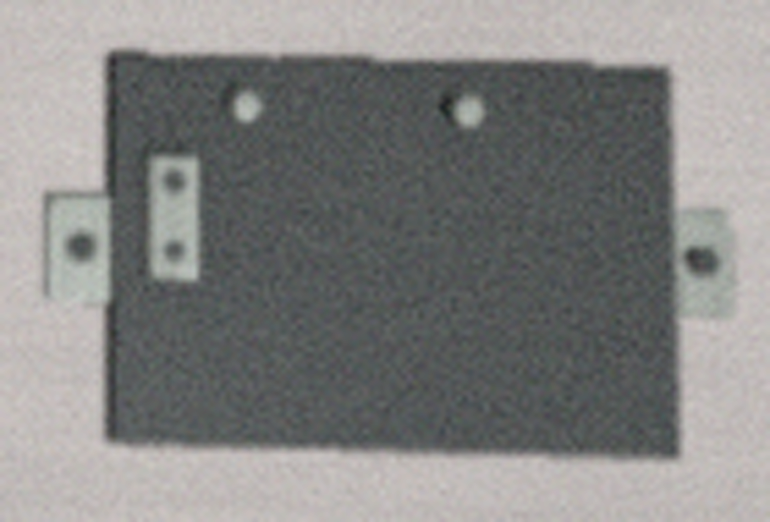

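View pics/cFs.png

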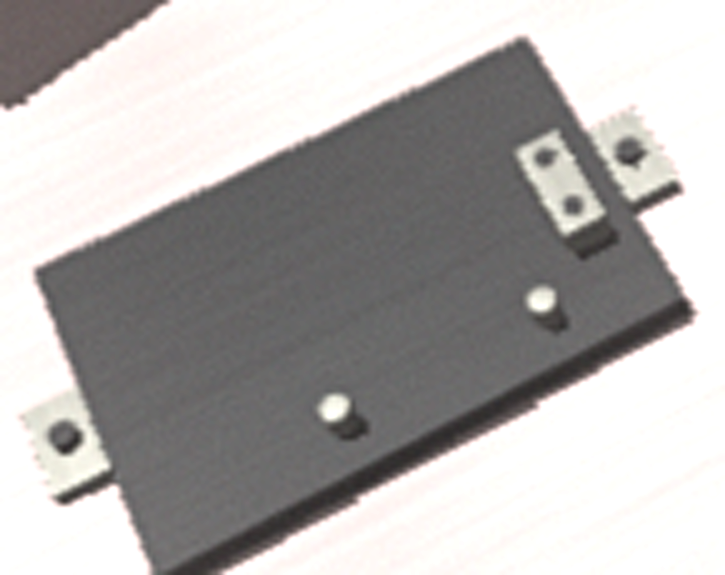

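A is a grey plate with a beige hood, lying flat and clear of everything else, so it's the target. Next I'll fit the poses of the plate and the fixture from corner pixels in both pictures.

```bash
cat > fit.py <<'E'
from cell import bot
import numpy as np
from scipy.optimize import least_squares
C={c:bot.read_camera(c) for c in("scene","top")}
def proj(c,X):
    r=C[c];p=X@np.array(r["R"]).T+np.array(r["t"]);return np.c_[r["fx"]*p[:,0]/p[:,2]+r["cx"],r["fy"]*p[:,1]/p[:,2]+r["cy"]]
def px(u,k,o):return (np.array(u,float)+.5)/k-.5+np.array(o)
def world(q,M):
    c,s=np.cos(q[2]),np.sin(q[2]);M=np.array(M)/1000.
    return np.c_[q[0]+c*M[:,0]-s*M[:,1],q[1]+s*M[:,0]+c*M[:,1],M[:,2]]
def fit(obs,q0):
    f=lambda q:np.concatenate([(proj(c,world(q,M))-p).ravel() for c,M,p in obs])
    r=least_squares(f,q0,loss='soft_l1');return r.x,f(r.x).reshape(-1,2)
E
cat > f1.py <<'E'
from fit import *
MF=[[68,98,16],[68,-132,16],[-92,-132,16],[-92,98,16],[46,45,32],[46,-45,32],[0,75,34]]
ft=("top",MF,px([[111,53],[668,69],[679,456],[108,440],[247,106],[469,111],[174,219]],5.5,(330,215)))
fs=("scene",MF,px([[690,303],[155,572],[37,270],[526,38],[542,300],[335,408],[561,182]],5,(90,190)))
MP=[[40,65,10],[40,-65,10],[-40,65,10],[18,28,60],[18,-28,60],[-18,-28,60],[-18,28,60]]
pt=("top",MP,px([[110,40],[350,177],[25,187],[140,112],[252,180],[212,245],[103,183]],5,(200,230)))
MS=[[-40,65,10],[40,65,10],[-40,-65,10],[40,-65,10],[-18,-28,60],[-18,28,60],[18,28,60],[18,-28,60]]
ps=("scene",MS,px([[315,100],[335,228],[52,116],[63,240],[130,78],[250,70],[258,125],[135,133]],5,(265,135)))
np.set_printoptions(precision=4,suppress=True)
for n,o,q0 in(("fix",[ft,fs],[.56,-.18,0]),("fix top",[ft],[.56,-.18,0]),("fix sc",[fs],[.56,-.18,0]),("pl",[pt,ps],[.55,.18,-.5]),("pl top",[pt],[.55,.18,-.5]),("pl sc",[ps],[.55,.18,-.5])):
    q,r=fit(o,q0);print(n,q,"rms",np.sqrt((r**2).mean()));
    if len(o)==2:print(r.T.round(1))
E
python3 f1.py
```

```text
fix [ 0.5731 -0.1713 -0.0069] rms 0.7725826107070713
[[ 0.1  0.5  0.1  0.  -0.2 -0.2 -0.4 -0.6 -0.4 -1.2  0.3 -0.1 -0.2 -0.2]
 [-0.7 -1.   0.  -0.2 -1.  -0.8 -1.4 -1.7  0.7 -1.1 -1.5 -0.8 -1.  -0.7]]
fix top [ 0.5714 -0.1713 -0.0052] rms 0.3723874645551417
fix sc [ 0.5754 -0.1715 -0.0098] rms 0.6315705163454226
pl [ 0.5409  0.1818 -0.4934] rms 0.7786112383597793
[[ 0.2  1.  -0.6  0.1 -0.3 -0.5 -0.8 -0.6 -0.3 -0.6 -0.9 -0.4 -0.5 -0.3
  -0.2]
 [-1.2 -0.7 -0.3 -1.  -2.  -0.5 -0.9 -0.7 -0.8 -0.9  0.  -1.3 -1.1 -0.4
  -0.6]]
pl top [ 0.5389  0.1814 -0.4926] rms 0.5371416832563852
pl sc [ 0.5433  0.1815 -0.4967] rms 0.32996623650529183
```

```bash
cat > h.py <<'E'
from cell import bot
import numpy as np,sys
from scipy.spatial.transform import Rotation as Ro
np.set_printoptions(precision=4,suppress=True)
def go(x=None,y=None,z=None,yaw=None):
    s=bot.sense();R=Ro.from_quat(s["eef_rot"]);p=np.array(s["tool_pos"])
    t=np.array([p[i] if v is None else v for i,v in enumerate((x,y,z))])
    print("clk",s["clock"],"pos",p,"F",s["ft_force"],"M",s["moment"],"w",s["width"])
    Y=R.as_matrix()[:,1];yn=np.arctan2(Y[1],Y[0]);print("yaw_y",yn,"tilt",R.as_matrix()[:,2],"shift cm (tool)",R.inv().apply(t-p)*100)
    if yaw is not None:
        d=(yaw-yn+np.pi/2)%np.pi-np.pi/2;Rt=Ro.from_euler('z',yaw)*Ro.from_matrix(np.array([[0,1,0],[1,0,0],[0,0,-1.]]))
        c=min([(R.inv()*Rt*Ro.from_euler('z',a)).as_rotvec() for a in(0,np.pi)],key=np.linalg.norm);print("turn tool",c)
E
python3 -m pendant '[[3.8,-4.0,0,0,0,0,0],[3.8,-4.0,0,0,0,0,0],[3.8,-4.0,0,0,0,0,0],[3.8,-4.0,0,0,0,0,0],[3.8,-4.0,0,0,0,0,0],[3.8,-4.0,0,0,0,0,0],[3.8,-4.0,0,0,0,0,0],[3.8,-4.0,0,0,0,0,0],[3.8,-4.0,0,0,0,0,0],[3.8,-4.0,0,0,0,0,0],[3.8,-4.0,0,0,0,0,0],[3.8,-4.0,0,0,0,0,0]]' 40
python3 -c "
from h import *;go(.541,.182,.12,-.4934)"
```

```text
clock: 2.5
tool_pos: [0.4714, 0.0303, 0.1949]
eef_rot: [0.987, 0.158, 0.0, 0.0]
ft_force: [0.9, 0.3, -1.0]
width: 0.0855
clk 2.5 pos [0.4714 0.0303 0.1949] F [ 0.8654  0.2894 -1.0012] M [-0.0176 -0.0872 -0.0456] w 0.0854552910817673
yaw_y -1.2527162740345086 tilt [ 0.001  -0.0002 -1.    ] shift cm (tool) [ 11.3487 -12.2356   7.4956]
turn tool [ 0.0008 -0.0006 -0.7593]
```

```bash
python3 -m pendant '[[3.8,-4.1,0,0,0,0,0],[3.8,-4.1,0,0,0,0,0],[3.7,-4.0,0,0,0,0,0],[0,0,3,0,0,-0.152,0],[0,0,2,0,0,-0.152,0],[0,0,2.4,0,0,-0.152,0],[0,0,0,0,0,-0.152,0],[0,0,0,0,0,-0.152,0],[0,0,0,0,0,0,0]]'
python3 -c "
from h import *;go(.541,.182,.021,-.4934)
import cv2
a=[bot.read_camera(c)['img'] for c in('scene','top')]
cv2.imwrite('pics/ap.png',cv2.hconcat([cv2.resize(a[0][90:240,210:410],(400,300)),cv2.resize(a[1][200:350,150:350],(400,300))])[:,:,::-1])"
```

```text
clock: 3.62
tool_pos: [0.5402, 0.1787, 0.1206]
eef_rot: [0.858, 0.513, 0.0, -0.001]
ft_force: [-1.0, -0.1, 0.3]
width: 0.0854
clk 3.625 pos [0.5402 0.1787 0.1206] F [-1.0141 -0.1153  0.3434] M [-0.0143 -0.0036 -0.0373] w 0.08540035566339824
yaw_y -0.4927468373547427 tilt [-0.0004  0.001  -1.    ] shift cm (tool) [ 0.3175 -0.0773  9.9589]
turn tool [-0.0008 -0.0007  0.0007]
```

View pics/ap.png

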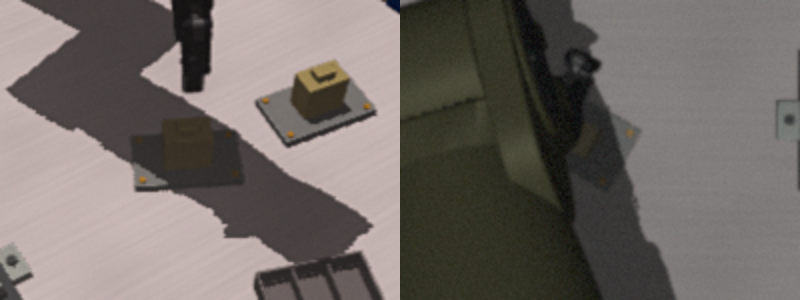

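The scene crop shows the gripper over hood A at (187,120), and B at (320,90) is clear of it. Now I'll descend and grip.

```bash
python3 -m pendant '[[0.3,-0.1,2.5,0,0,0,0],[0,0,3,0,0,0,0],[0,0,2,0,0,0,0],[0,0,1.5,0,0,0,0],[0,0,0.8,0,0,0,0],[0,0,0,0,0,0,0]]'
python3 -c "
from h import *;go(.541,.182,.020,-.4934)"
python3 -m pendant '[[0,0,0,0,0,0,0.3],[0,0,0,0,0,0,0.5],[0,0,0,0,0,0,0.6],[0,0,0,0,0,0,0.8],[0,0,0,0,0,0,0.8],[0,0,0,0,0,0,0.8],[0,0,0,0,0,0,0.8]]' 60
python3 -c "
from h import *;go(.541,.182,.020,-.4934)"
```

```text
clock: 4.47
tool_pos: [0.5406, 0.1819, 0.0224]
eef_rot: [0.858, 0.514, -0.0, -0.001]
ft_force: [0.4, -0.1, -0.1]
width: 0.0853
clk 4.475 pos [0.5406 0.1819 0.0224] F [ 0.434  -0.1401 -0.1348] M [ 0.0045 -0.0464  0.0488] w 0.08527065068723493
yaw_y -0.4915973426611765 tilt [-0.0007  0.0009 -1.    ] shift cm (tool) [0.0297 0.0291 0.2428]
turn tool [-0.001  -0.0004  0.0018]
clock: 5.35
tool_pos: [0.5417, 0.1822, 0.0236]
eef_rot: [0.858, 0.514, 0.001, -0.0]
ft_force: [-0.1, -0.5, 6.0]
width: 0.0172
clk 5.35 pos [0.5417 0.1822 0.0236] F [-0.0817 -0.5251  5.961 ] M [-0.1145  0.1014  0.1527] w 0.01719978946273202
yaw_y -0.4909794567483354 tilt [ 0.0016  0.0015 -1.    ] shift cm (tool) [-0.0485 -0.0508  0.3646]
turn tool [ 0.0007 -0.002   0.0024]
```

```bash
python3 -c "
from h import *;go()
import cv2
a=[bot.read_camera(c)['img'] for c in('scene','top')]
cv2.imwrite('pics/gr.png',cv2.hconcat([cv2.resize(a[0][110:215,240:380],(800,600),interpolation=cv2.INTER_CUBIC)])[:,:,::-1])
cv2.imwrite('pics/grt.png',a[1][:,:,::-1])"
```

```text
clk 5.35 pos [0.5417 0.1822 0.0236] F [-0.0817 -0.5251  5.961 ] M [-0.1145  0.1014  0.1527] w 0.01719978946273202
yaw_y -0.4909794567483354 tilt [ 0.0016  0.0015 -1.    ] shift cm (tool) [0. 0. 0.]
```

View pics/gr.png

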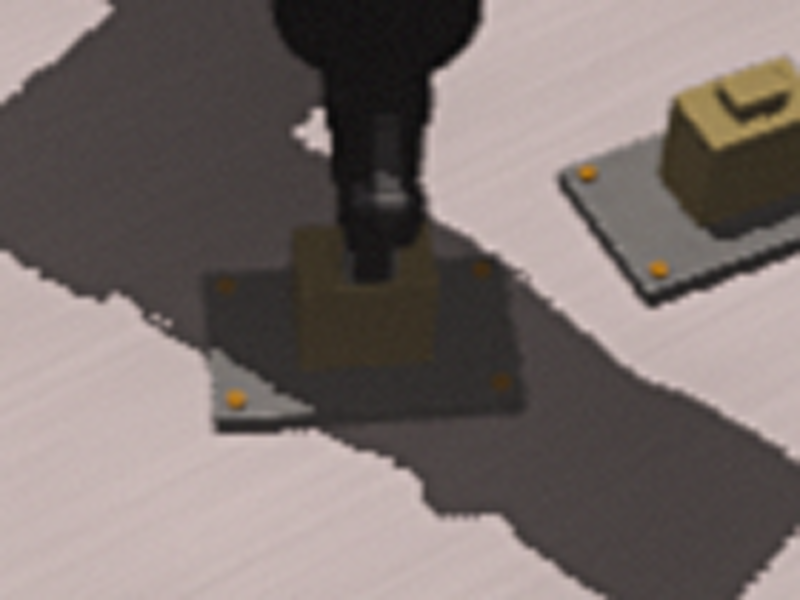

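View pics/grt.png

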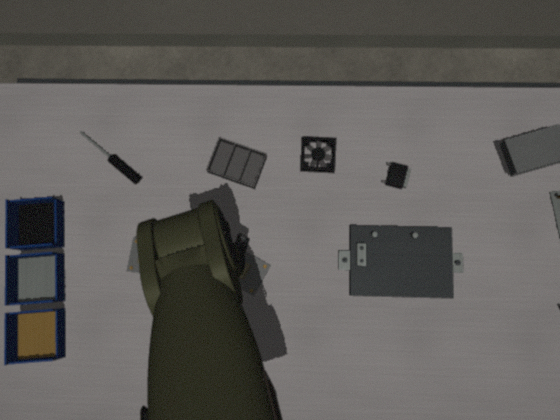

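```bash
python3 -c "
from fit import *
for z in(.02,.0236,.06,.07):print(z,proj('scene',np.array([[.5417,.1822,z]])),proj('top',np.array([[.5417,.1822,z]])))
print(bot.sense()['qpos'],bot.sense()['joint_torque'])"
```

```text
0.02 [[302.69775053 165.36315764]] [[236.59000049 264.91974106]]
0.0236 [[302.74336872 164.38467097]] [[236.400359   264.84668493]]
0.06 [[303.22133891 154.13245598]] [[234.41177245 264.08061617]]
0.07 [[303.35822127 151.19639972]] [[233.84173909 263.86102062]]
[ 3.23845160e-01  3.83291120e-01 -3.61669942e-01  8.23867762e-01
  8.90434805e-04  2.38562507e+00] [ 4.53316758e-02 -5.04199541e+01  2.74417806e+01 -2.19791927e-01
  6.57499465e-02  9.55173117e-02]
```

The near fingertip is at scene (305,159), on top of the hood at its nub. The opening is 17 mm and there is 6 N pushing up. So the tips stand at about z = 0.06, while the reported TCP is 0.024. I'll open, rise and check the shut tip against its projection.

```bash
python3 -m pendant '[[0,0,0,0,0,0,0.3],[0,0,0,0,0,0,0],[0,0,0,0,0,0,0],[0,0,0,0,0,0,0],[0,0,-3,0,0,0,0],[0,0,-4,0,0,0,0.5],[0,0,0,0,0,0,1],[0,0,0,0,0,0,1],[0,0,0,0,0,0,1],[0,0,0,0,0,0,1],[0,0,0,0,0,0,1]]'
python3 -c "
from h import *;go()
from fit import *
import cv2
p=bot.sense()['tool_pos']
for dz in(0,.036):
  for c in('scene','top'):print(c,dz,proj(c,np.array([p+[0,0,dz]])))
a=C['scene']['img'];cv2.imwrite('pics/z1.png',cv2.resize(a[80:200,230:390],(800,600),interpolation=cv2.INTER_CUBIC)[:,:,::-1])
b=C['top']['img'];b=np.clip(b*1.8,0,255).astype(np.uint8);cv2.imwrite('pics/z1t.png',cv2.resize(b[180:300,160:320],(800,600),interpolation=cv2.INTER_CUBIC)[:,:,::-1])"
```

```text
clock: 6.92
tool_pos: [0.5403, 0.1817, 0.092]
eef_rot: [0.858, 0.514, -0.0, -0.001]
ft_force: [-0.1, 0.4, 0.5]
width: 0.0004
clk 6.925 pos [0.5403 0.1817 0.092 ] F [-0.0802  0.4156  0.5281] M [-0.0025 -0.0069  0.0204] w 0.00036809695115583166
yaw_y -0.49117817926611534 tilt [-0.0013  0.0007 -1.    ] shift cm (tool) [0. 0. 0.]
scene 0 [[303.2494 144.2132]]
top 0 [[232.6976 263.8866]]
scene 0.036 [[303.7707 132.7089]]
top 0.036 [[230.4656 263.0434]]
```

View pics/z1.png

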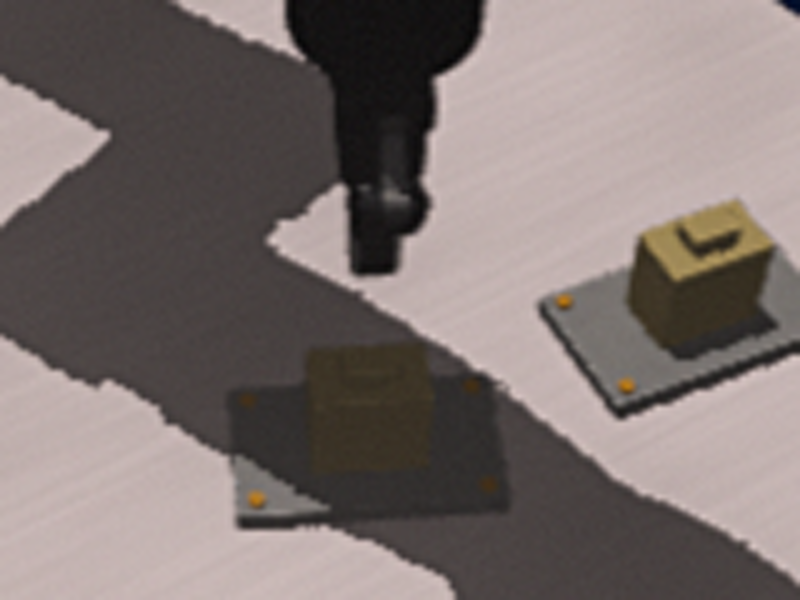

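View pics/z1t.png

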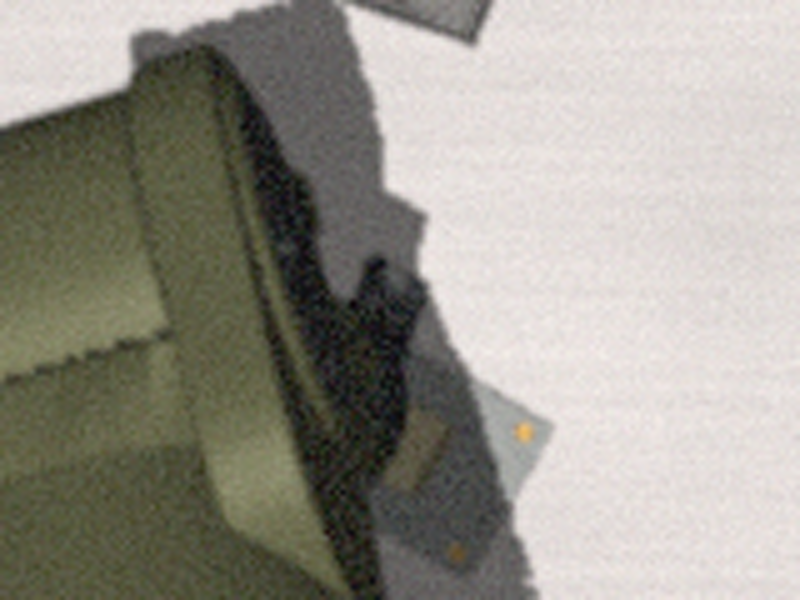

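Shut tip is at scene (305,134). The reported TCP projects to row 144, and 35 mm higher projects to row 133. That agrees with the tips having touched the hood top, so the true tip height is about the reported z plus 0.035. The plate hasn't moved. I'll do a guarded descent to a reported z of about -0.013.

```bash
python3 -m pendant '[[0,0,0,0,0,0,0],[0,0,0,0,0,0,0],[0,0,0,0,0,0,0],[0,0,0,0,0,0,0],[0,0,3,0,0,0,0],[0,0,3,0,0,0,0],[0,0,2,0,0,0,0],[0,0,1,0,0,0,0],[0,0,0,0,0,0,0]]'
python3 -c "
from h import *;go(.541,.182,-.013,-.4934)
import cv2
a=bot.read_camera('scene')['img'];cv2.imwrite('pics/z2.png',cv2.resize(a[90:210,230:390],(800,600),interpolation=cv2.INTER_CUBIC)[:,:,::-1])"
```

```text
clock: 8.15
tool_pos: [0.5403, 0.1818, 0.0022]
eef_rot: [0.858, 0.514, -0.0, -0.001]
ft_force: [-0.5, -0.5, 0.7]
width: 0.0853
clk 8.15 pos [0.5403 0.1818 0.0022] F [-0.4775 -0.544   0.6571] M [0.0576 0.0358 0.0164] w 0.08533284327668902
yaw_y -0.49112384507671164 tilt [-0.0012  0.0006 -1.    ] shift cm (tool) [0.05   0.0501 1.5229]
turn tool [-0.0014  0.      0.0023]
```

View pics/z2.png

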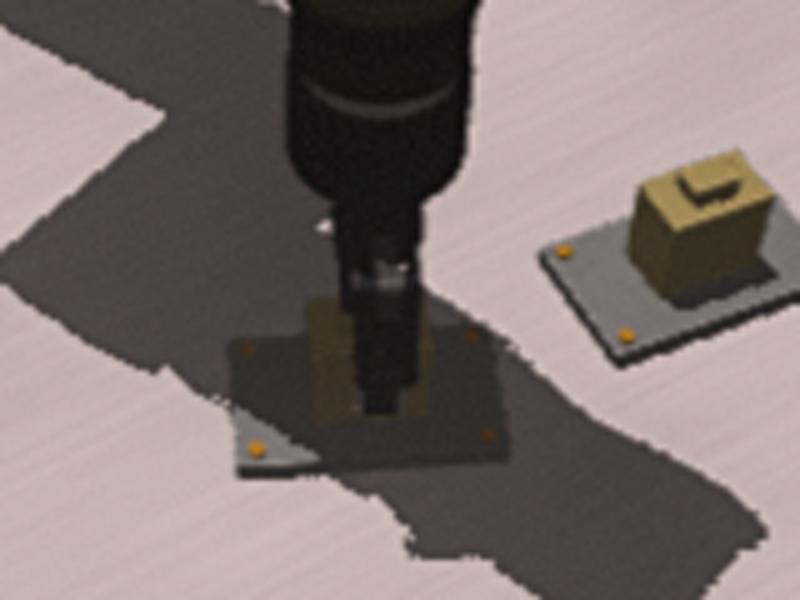

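The near finger at (305,172) now hangs in front of the hood, with no contact force. I'll lower the last 1.3 cm and grip.

```bash
python3 -m pendant '[[0,0,0.7,0,0,0,0],[0.05,0.05,0.6,0,0,0,0],[0,0,0,0,0,0,0],[0,0,0,0,0,0,0.3],[0,0,0,0,0,0,0.5],[0,0,0,0,0,0,0.8],[0,0,0,0,0,0,0.8],[0,0,0,0,0,0,0.8],[0,0,0,0,0,0,0.8]]' 60
python3 -c "
from h import *;go(.541,.182,-.013,-.4934)
import cv2
a=bot.read_camera('scene')['img'];cv2.imwrite('pics/z3.png',cv2.resize(a[90:210,230:390],(800,600),interpolation=cv2.INTER_CUBIC)[:,:,::-1])"
```

```text
clock: 9.32
tool_pos: [0.5418, 0.1822, -0.0101]
eef_rot: [0.858, 0.514, 0.0, -0.0]
ft_force: [-0.2, -1.2, 4.4]
width: 0.0355
clk 9.325 pos [ 0.5418  0.1822 -0.0101] F [-0.2329 -1.1579  4.3967] M [-0.0371  0.0429 -0.0155] w 0.03549614269949001
yaw_y -0.4912014918206955 tilt [ 0.0004  0.0011 -1.    ] shift cm (tool) [-0.0578 -0.0601  0.2948]
turn tool [-0.0002 -0.0012  0.0022]
```

View pics/z3.png

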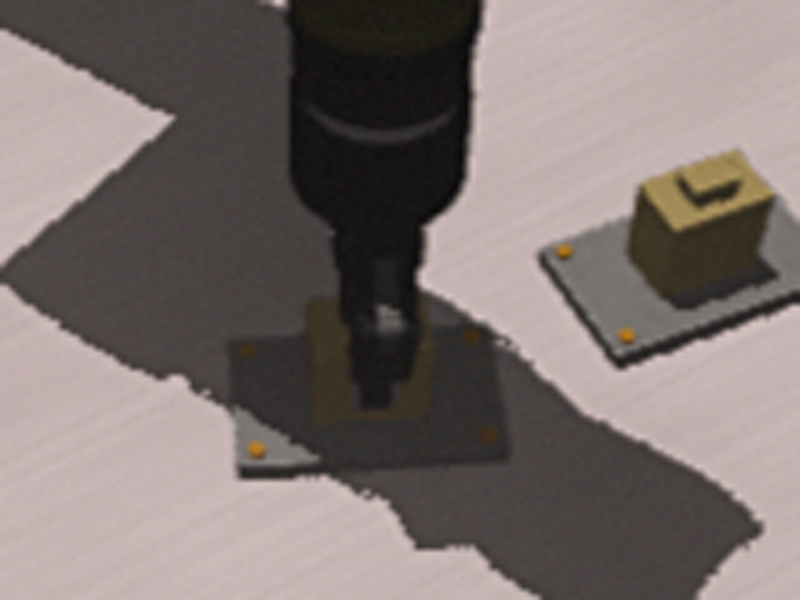

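The hood is gripped, with an opening of 35.5 mm. Now to lift.

```bash
python3 -m pendant '[[0,0,-1,0,0,0,0.8],[0,0,-2,0,0,0,0.8],[0,0,-3,0,0,0,0.8],[0,0,-2,0,0,0,0.8],[0,0,0,0,0,0,0.8],[0,0,0,0,0,0,0.8]]'
python3 -c "
from h import *;go(.563,-.187,None,-.007)
import cv2
a=bot.read_camera('scene')['img'];cv2.imwrite('pics/z4.png',cv2.resize(a[60:210,210:410],(800,600),interpolation=cv2.INTER_CUBIC)[:,:,::-1])"
```

```text
clock: 10.12
tool_pos: [0.5403, 0.1817, 0.0685]
eef_rot: [0.858, 0.514, -0.001, -0.001]
ft_force: [0.6, -0.4, -4.4]
width: 0.0353
clk 10.125 pos [0.5403 0.1817 0.0685] F [ 0.6038 -0.3779 -4.4245] M [-0.0298  0.0315 -0.0163] w 0.03529374672307585
yaw_y -0.49108274826305753 tilt [-0.0022  0.0004 -1.    ] shift cm (tool) [-31.4474  19.3894  -0.02  ]
turn tool [-0.0023  0.0002 -0.4841]
```

View pics/z4.png

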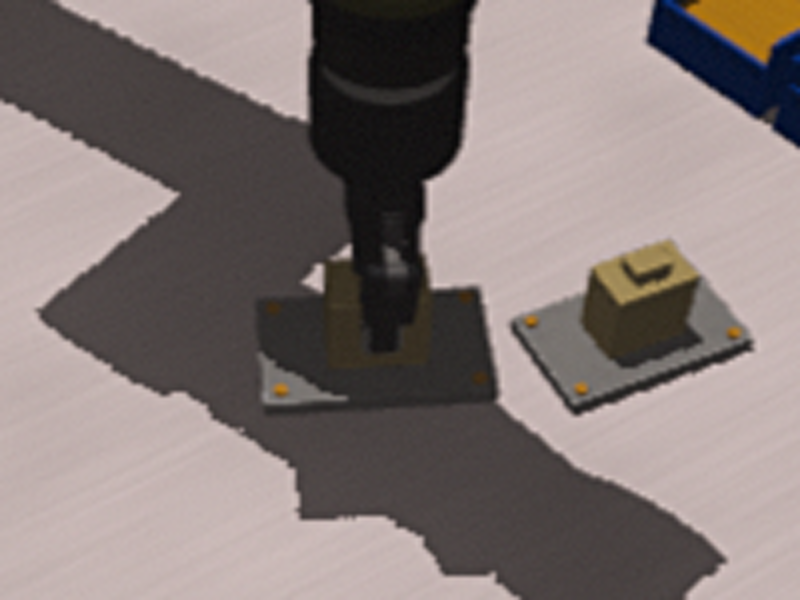

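Lifted level, with a weight of about 4.4 N. Next is the carry to the fixture.

```bash
python3 -m pendant '[[-2,1.2,0,0,0,0,0.8],[-3.9,2.4,0,0,0,0,0.8],[-4.3,2.7,0,0,0,0,0.8],[-4.3,2.7,0,0,0,0,0.8],[-4.3,2.7,0,0,0,0,0.8],[-4.3,2.7,0,0,0,0,0.8],[-4.3,2.6,0,0,0,0,0.8],[-4.0,2.4,0,0,0,-0.161,0.8],[0,0,0,0,0,-0.161,0.8],[0,0,0,0,0,-0.161,0.8],[0,0,0,0,0,0,0.8],[0,0,0,0,0,0,0.8]]'
python3 -c "
from h import *;go(.563,-.187,.03,-.007)
import cv2
a=bot.read_camera('scene')['img'];cv2.imwrite('pics/z5.png',cv2.resize(a[140:320,60:300],(800,600),interpolation=cv2.INTER_CUBIC)[:,:,::-1])
b=bot.read_camera('top')['img'];b=np.clip(b*1.8,0,255).astype(np.uint8);cv2.imwrite('pics/z5t.png',cv2.resize(b[200:320,320:480],(800,600),interpolation=cv2.INTER_CUBIC)[:,:,::-1])"
```

```text
clock: 11.68
tool_pos: [0.5638, -0.186, 0.0684]
eef_rot: [0.711, 0.703, -0.0, -0.001]
ft_force: [0.1, 0.5, -3.4]
width: 0.0351
clk 11.675 pos [ 0.5638 -0.186   0.0684] F [ 0.0574  0.5063 -3.4288] M [ 0.0353 -0.0235  0.0089] w 0.03513371779572641
yaw_y -0.010543992295437813 tilt [-0.0016  0.0014 -1.    ] shift cm (tool) [-0.1096 -0.0752  3.844 ]
turn tool [-0.0016 -0.0014 -0.0035]
```

View pics/z5.png

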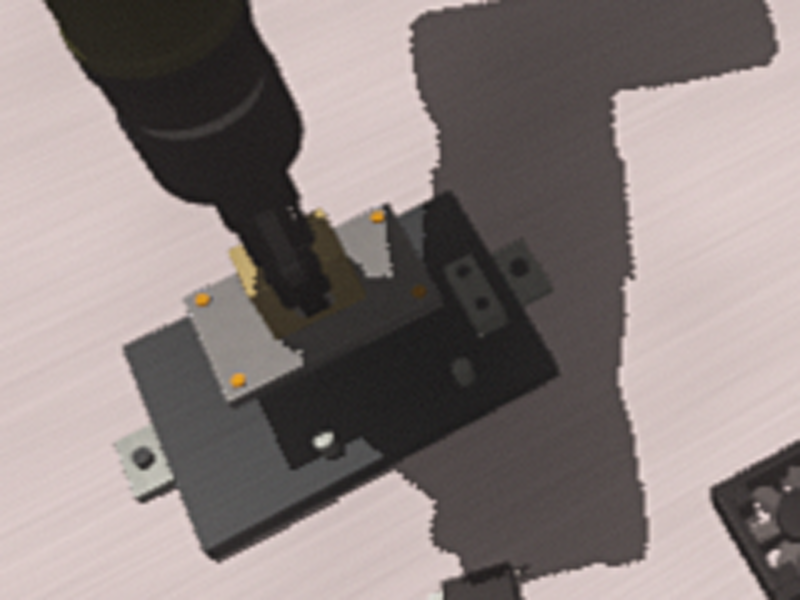

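View pics/z5t.png

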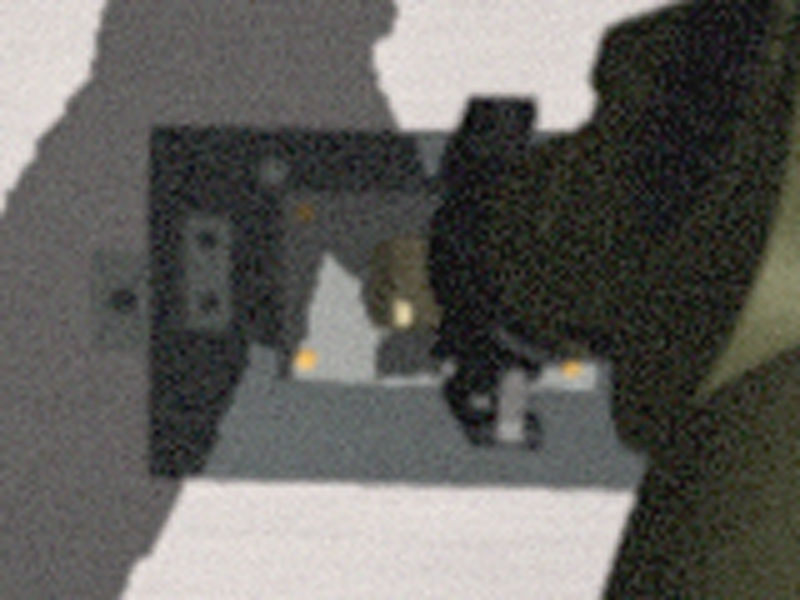

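The plate hangs over the bed, short of the stop and clear of both dowels (scene crop (323,440) and (462,372)). I'll lower 5.5 cm, then feel for the bed.

```bash
python3 -m pendant '[[-0.1,0,2,0,0,0.004,0.8],[0,0,2,0,0,0,0.8],[0,0,1,0,0,0,0.8],[0,0,0.5,0,0,0,0.8],[0,0,0,0,0,0,0.8],[0,0,0,0,0,0,0.8]]'
python3 -c "
from h import *;go(.563,-.187,.004,-.007)
import cv2
a=bot.read_camera('scene')['img'];cv2.imwrite('pics/z6.png',cv2.resize(a[185:305,80:240],(800,600),interpolation=cv2.INTER_CUBIC)[:,:,::-1])
b=bot.read_camera('top')['img'];b=np.clip(b*1.8,0,255).astype(np.uint8);cv2.imwrite('pics/z6t.png',cv2.resize(b[200:320,320:480],(800,600),interpolation=cv2.INTER_CUBIC)[:,:,::-1])"
```

```text
clock: 12.52
tool_pos: [0.565, -0.1875, 0.0149]
eef_rot: [0.711, 0.703, 0.0, 0.0]
ft_force: [0.5, -1.0, -4.7]
width: 0.0356
clk 12.525 pos [ 0.565  -0.1875  0.0149] F [ 0.465  -1.0413 -4.6993] M [-0.0021  0.0136 -0.0113] w 0.0356291247706396
yaw_y -0.012235586205989569 tilt [ 0.0008  0.0006 -1.    ] shift cm (tool) [ 0.0425 -0.1999  1.094 ]
turn tool [ 0.0008 -0.0006 -0.0052]
```

View pics/z6.png

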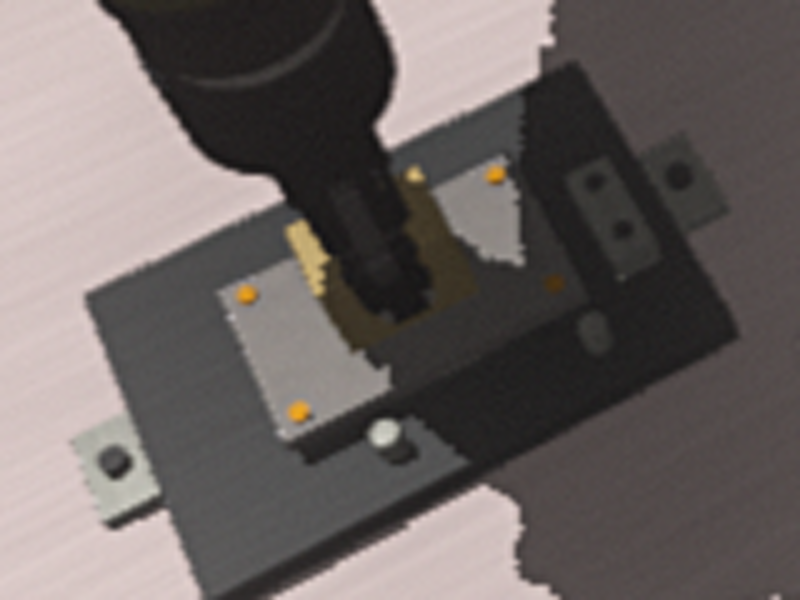

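View pics/z6t.png

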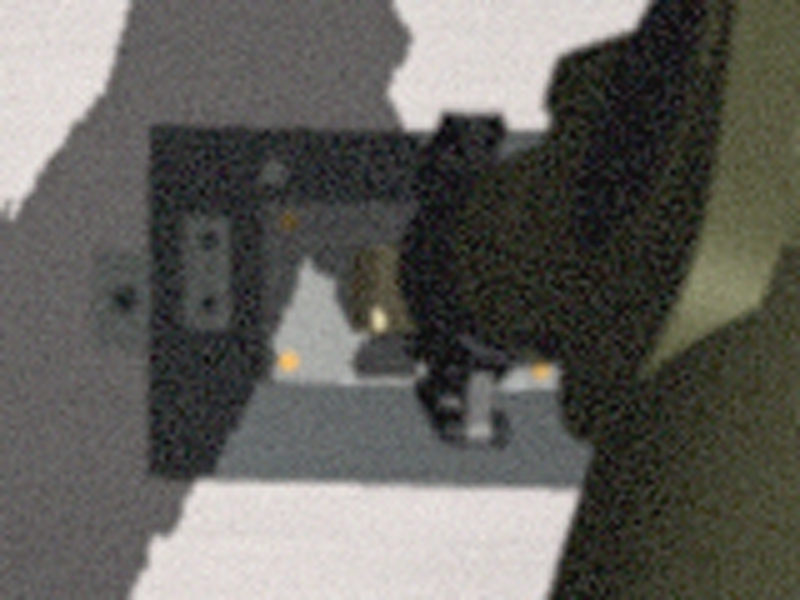

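```bash
python3 -m pendant '[[0,-0.1,0.4,0,0,-0.005,0.8],[0,0,0.2,0,0,0,0.8],[0,0,0.1,0,0,0,0.8],[0,0,0,0,0,0,0.8]]'
python3 -c "
from h import *;go(None,None,.006,-.007)"
python3 -m pendant '[[0,0,0.1,0,0,0,0.8],[0,0,0.1,0,0,0,0.8],[0,0,0,0,0,0,0.8]]'
python3 -c "
from h import *;go(None,None,.006,-.007)"
```

```text
clock: 13.12
tool_pos: [0.5633, -0.1872, 0.0071]
eef_rot: [0.71, 0.705, 0.0, -0.001]
ft_force: [-0.5, -0.6, -3.6]
width: 0.0352
clk 13.125 pos [ 0.5633 -0.1872  0.0071] F [-0.5388 -0.5904 -3.6324] M [-0.0017  0.0563  0.0302] w 0.035215538917644194
yaw_y -0.0071041552071501556 tilt [-0.0006  0.0011 -1.    ] shift cm (tool) [-0.0001  0.0001  0.1093]
turn tool [-0.0006 -0.001  -0.0001]
clock: 13.5
tool_pos: [0.5636, -0.1873, 0.006]
eef_rot: [0.71, 0.705, 0.0, -0.0]
ft_force: [-2.4, 1.2, 3.6]
width: 0.0353
clk 13.5 pos [ 0.5636 -0.1873  0.006 ] F [-2.4062  1.2382  3.6143] M [0.1797 0.7028 0.0188] w 0.03532408061552875
yaw_y -0.007104072574630163 tilt [ 0.0002  0.0008 -1.    ] shift cm (tool) [ 0.      0.     -0.0022]
turn tool [ 0.0002 -0.0008 -0.0001]
```

```bash
python3 -m pendant '[[0,0,-0.05,0,0,0,0.8],[0,0.1,0,0,0,0,0.8],[0,0.2,0,0,0,0,0.8],[0,0.2,0,0,0,0,0.8],[0,0,0,0,0,0,0.8]]'
python3 -c "
from h import *;go(None,None,.006,-.007)"
python3 -m pendant '[[0,0.1,0,0,0,0,0.8],[0,0.1,0,0,0,0,0.8],[0,0,0,0,0,0,0.8]]'
python3 -c "
from h import *;go(None,None,.006,-.007)"
```

```text
clock: 14.12
tool_pos: [0.5685, -0.1875, 0.006]
eef_rot: [0.71, 0.705, 0.0, -0.0]
ft_force: [-3.7, -0.1, 5.2]
width: 0.0354
clk 14.125 pos [ 0.5685 -0.1875  0.006 ] F [-3.7137 -0.0874  5.2407] M [0.0406 0.8765 0.0023] w 0.035397901116880945
yaw_y -0.007240941059777586 tilt [-0.0003  0.0006 -1.    ] shift cm (tool) [ 0.     -0.     -0.0048]
turn tool [-0.0003 -0.0006 -0.0002]
clock: 14.5
tool_pos: [0.5703, -0.1875, 0.006]
eef_rot: [0.71, 0.705, 0.0, -0.0]
ft_force: [-4.3, 0.2, 5.9]
width: 0.0353
clk 14.5 pos [ 0.5703 -0.1875  0.006 ] F [-4.3218  0.1878  5.9148] M [0.0729 0.9658 0.0217] w 0.035268098244830653
yaw_y -0.007270604035652796 tilt [-0.0005  0.0006 -1.    ] shift cm (tool) [ 0.     -0.     -0.0029]
turn tool [-0.0005 -0.0005 -0.0003]
```

```bash
python3 -m pendant '[[0,0,-0.06,0,0,0,0.8],[0,0.1,0,0,0,0,0.8],[0,0,0,0,0,0,0.8]]'
python3 -c "
from h import *;go(None,None,.006,-.007)"
python3 -m pendant '[[0,0.1,0,0,0,0,0.8],[0,0,0,0,0,0,0.8]]'
python3 -c "
from h import *;go(None,None,.006,-.007)"
```

```text
clock: 14.88
tool_pos: [0.5716, -0.1872, 0.006]
eef_rot: [0.71, 0.705, 0.0, -0.0]
ft_force: [0.4, -0.1, -2.6]
width: 0.0351
clk 14.875 pos [ 0.5716 -0.1872  0.006 ] F [ 0.3949 -0.0724 -2.5558] M [-0.0854  0.0962 -0.0305] w 0.03506437210738967
yaw_y -0.007051237200223618 tilt [-0.0002  0.0011 -1.    ] shift cm (tool) [ 0. -0. -0.]
turn tool [-0.0003 -0.0011 -0.0001]
clock: 15.12
tool_pos: [0.5725, -0.1872, 0.006]
eef_rot: [0.71, 0.705, 0.0, -0.001]
ft_force: [0.1, 0.4, -4.4]
width: 0.0355
clk 15.125 pos [ 0.5725 -0.1872  0.006 ] F [ 0.0862  0.395  -4.4262] M [-0.0262  0.0071  0.0569] w 0.035536264132791685
yaw_y -0.0069883722520245484 tilt [-0.0003  0.0012 -1.    ] shift cm (tool) [-0.      0.      0.0046]
turn tool [-0.0003 -0.0012  0.    ]
```

```bash
python3 -m pendant '[[0,0,0.03,0,0,0,0.8],[0,0.05,0,0,0,0,0.8],[0,0,0,0,0,0,0.8]]'
python3 -c "
from h import *;go(None,None,.006,-.007)"
python3 -m pendant '[[0,0.05,0,0,0,0,0.8],[0,0.05,0,0,0,0,0.8],[0,0,0,0,0,0,0.8]]'
python3 -c "
from h import *;go(None,None,.006,-.007)"
```

```text
clock: 15.5
tool_pos: [0.5729, -0.1873, 0.006]
eef_rot: [0.71, 0.705, 0.0, -0.0]
ft_force: [0.1, -0.3, -4.0]
width: 0.0352
clk 15.5 pos [ 0.5729 -0.1873  0.006 ] F [ 0.0644 -0.3454 -4.037 ] M [-0.0346 -0.0284  0.0184] w 0.03515158839680292
yaw_y -0.0071547575075575805 tilt [-0.0003  0.001  -1.    ] shift cm (tool) [ 0.     -0.     -0.0014]
turn tool [-0.0003 -0.001  -0.0002]
clock: 15.88
tool_pos: [0.573, -0.1873, 0.006]
eef_rot: [0.71, 0.705, -0.0, -0.001]
ft_force: [-4.6, -0.2, -0.5]
width: 0.0356
clk 15.875 pos [ 0.573  -0.1873  0.006 ] F [-4.5645 -0.2383 -0.4582] M [0.0607 0.8932 0.0563] w 0.03559838361778816
yaw_y -0.0072016791112214295 tilt [-0.0016  0.0009 -1.    ] shift cm (tool) [ 0.     -0.     -0.0008]
turn tool [-0.0016 -0.0009 -0.0002]
```

```bash
python3 -m pendant '[[0,0.04,0,0,0,0,0.8],[0,0,0,0,0,0,0.8]]'
python3 -c "
from h import *;go(None,None,.006,-.007)"
python3 -m pendant '[[0,0.04,0,0,0,0,0.8],[0,0,0,0,0,0,0.8]]'
python3 -c "
from h import *;go(None,None,.006,-.007)"
```

```text
clock: 16.12
tool_pos: [0.5731, -0.1873, 0.006]
eef_rot: [0.71, 0.705, -0.0, -0.001]
ft_force: [-6.4, 0.1, 1.9]
width: 0.0353
clk 16.125 pos [ 0.5731 -0.1873  0.006 ] F [-6.4188  0.0859  1.8736] M [0.0311 1.2026 0.0509] w 0.035307015222976745
yaw_y -0.007282772561467659 tilt [-0.0021  0.0009 -1.    ] shift cm (tool) [-0.      0.      0.0023]
turn tool [-0.0021 -0.0009 -0.0003]
clock: 16.38
tool_pos: [0.5731, -0.1873, 0.006]
eef_rot: [0.71, 0.705, -0.001, -0.001]
ft_force: [-7.8, -0.2, 3.4]
width: 0.0351
clk 16.375 pos [ 0.5731 -0.1873  0.006 ] F [-7.8263 -0.1669  3.4263] M [0.0853 1.4254 0.1201] w 0.03512226360077308
yaw_y -0.007308359695974549 tilt [-0.0028  0.0008 -1.    ] shift cm (tool) [-0.      0.      0.0049]
turn tool [-0.0028 -0.0008 -0.0003]
```

```bash
python3 -m pendant '[[0,0.06,-0.02,0,0,-0.003,0.8],[0,0.04,0,0,0,0,0.8],[0,0,0,0,0,0,0.8]]'
python3 -c "
from h import *;go(None,None,.006,-.007)"
python3 -m pendant '[[0,0.04,0,0,0,-0.003,0.8],[0,0,0,0,0,0,0.8]]'
python3 -c "
from h import *;go(None,None,.006,-.007)"
```

```text
clock: 16.75
tool_pos: [0.5732, -0.1874, 0.0061]
eef_rot: [0.709, 0.705, -0.001, -0.002]
ft_force: [-8.8, 0.1, 4.2]
width: 0.0354
clk 16.75 pos [ 0.5732 -0.1874  0.0061] F [-8.7865  0.0977  4.1783] M [ 0.0197  1.9252 -0.0392] w 0.03539352411915755
yaw_y -0.004911657068375617 tilt [-0.0043  0.0008 -1.    ] shift cm (tool) [-0.      0.      0.0105]
turn tool [-0.0043 -0.0008  0.0021]
clock: 17.0
tool_pos: [0.5732, -0.1874, 0.0061]
eef_rot: [0.708, 0.706, -0.001, -0.002]
ft_force: [-9.6, 0.1, 5.6]
width: 0.0355
clk 17.0 pos [ 0.5732 -0.1874  0.0061] F [-9.551   0.1423  5.6189] M [-0.0191  2.1418 -0.3792] w 0.03550714955258916
yaw_y -0.0025070077963591586 tilt [-0.0048  0.0007 -1.    ] shift cm (tool) [-0.      0.0001  0.0147]
turn tool [-0.0048 -0.0007  0.0045]
```

```bash
python3 -m pendant '[[0,0,-0.04,-0.003,0,0.003,0.8],[0,0.05,0,0,0,0,0.8],[0,0,0,0,0,0,0.8]]'
python3 -c "
from h import *;go(None,None,.006,-.0055)"
python3 -m pendant '[[0,0.1,0,-0.001,0,0,0.8],[0,0,0,0,0,0,0.8]]'
python3 -c "
from h import *;go(None,None,.006,-.0055)"
```

```text
clock: 17.38
tool_pos: [0.5732, -0.1873, 0.0061]
eef_rot: [0.709, 0.705, -0.001, -0.001]
ft_force: [-9.9, 0.0, 2.9]
width: 0.0351
clk 17.375 pos [ 0.5732 -0.1873  0.0061] F [-9.8519  0.0085  2.8593] M [-0.0813  2.193  -0.1164] w 0.03511772491459818
yaw_y -0.005062350543585108 tilt [-0.0028  0.0008 -1.    ] shift cm (tool) [-0.      0.      0.0082]
turn tool [-0.0028 -0.0007  0.0004]
clock: 17.62
tool_pos: [0.5732, -0.1874, 0.0061]
eef_rot: [0.709, 0.705, -0.001, -0.001]
ft_force: [-12.8, 0.4, 6.2]
width: 0.0349
clk 17.625 pos [ 0.5732 -0.1874  0.0061] F [-12.8442   0.4398   6.1582] M [-0.043   2.7991 -0.0604] w 0.03487336678271135
yaw_y -0.00517548003228269 tilt [-0.0034  0.0007 -1.    ] shift cm (tool) [-0.      0.      0.0076]
turn tool [-0.0034 -0.0007  0.0003]
```

```bash
python3 -m pendant '[[0,0.08,-0.05,-0.001,0,0,0.8],[0,0.07,-0.05,0,0,0,0.8],[0,0,0,0,0,0,0.8]]'
python3 -c "
from h import *;go(None,None,.006,-.0055)"
```

```text
clock: 18.0
tool_pos: [0.5733, -0.1874, 0.0062]
eef_rot: [0.709, 0.705, -0.002, -0.002]
ft_force: [-14.1, -1.5, 2.4]
width: 0.0356
clk 18.0 pos [ 0.5733 -0.1874  0.0062] F [-14.0777  -1.4625   2.4348] M [-0.2025  3.2276 -0.0839] w 0.03557476512902604
yaw_y -0.005318923053825222 tilt [-0.005   0.0007 -1.    ] shift cm (tool) [-0.      0.0001  0.0182]
turn tool [-0.005  -0.0006  0.0002]
```

```bash
python3 -m pendant '[[0,0.08,-0.04,-0.001,0,0,0.8],[0,0.05,-0.03,0,0,0,0.8],[0,0,0,0,0,0,0.8],[0,0,0,0,0,0,0.8]]'
python3 -c "
from h import *;go(None,None,.006,-.0055)
import cv2
a=bot.read_camera('scene')['img'];cv2.imwrite('pics/z7.png',cv2.resize(a[185:305,80:240],(800,600),interpolation=cv2.INTER_CUBIC)[:,:,::-1])"
```

```text
clock: 18.5
tool_pos: [0.5733, -0.1873, 0.0063]
eef_rot: [0.709, 0.705, -0.002, -0.002]
ft_force: [-15.0, -2.3, 0.8]
width: 0.0351
clk 18.5 pos [ 0.5733 -0.1873  0.0063] F [-15.0277  -2.2862   0.845 ] M [-0.3173  3.6079 -0.0776] w 0.03505941002481171
yaw_y -0.005523650320033316 tilt [-0.0062  0.0007 -1.    ] shift cm (tool) [-0.      0.0002  0.0258]
turn tool [-0.0062 -0.0006 -0.    ]
```

View pics/z7.png

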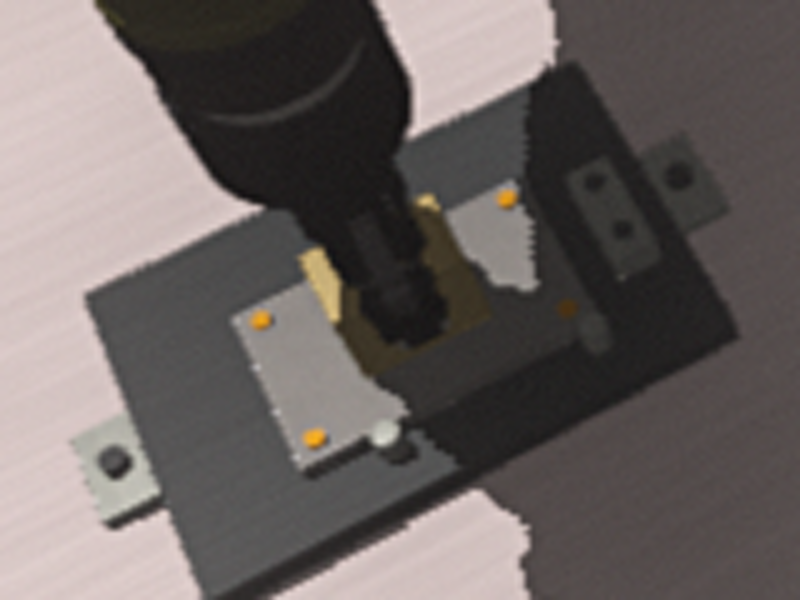

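The plate's long edge touches both dowels, at crop (385,437) and (593,332), about 15 mm short of the stop. I'll press slightly harder and balance the yaw for margin.

```bash
python3 -m pendant '[[0,0.08,0,-0.001,0,0.0005,0.8],[0,0,0,0,0,0,0.8],[0,0,0,0,0,0,0.8]]'
python3 -c "
from h import *;go(None,None,.006,-.0055)"
```

```text
clock: 18.92
tool_pos: [0.5733, -0.1873, 0.0062]
eef_rot: [0.709, 0.705, -0.002, -0.002]
ft_force: [-17.9, -2.7, 3.9]
width: 0.0354
clk 18.925 pos [ 0.5733 -0.1873  0.0062] F [-17.9406  -2.6771   3.8762] M [-0.3332  4.0391  0.064 ] w 0.0353516643092242
yaw_y -0.005923334668284486 tilt [-0.0065  0.0006 -1.    ] shift cm (tool) [-0.      0.0002  0.0244]
turn tool [-0.0065 -0.0005 -0.0004]
```

Both dowels are bearing. Now the slide along them towards the stop, with a slight counter-yaw for the dowel friction.

```bash
python3 -m pendant '[[0.1,0,-0.02,0,0,-0.001,0.8],[0.1,0,0,0,0,-0.001,0.8],[0.1,0,0,0,0,0,0.8],[0.1,0,0,0,0,0,0.8],[0,0,0,0,0,0,0.8]]'
python3 -c "
from h import *;go(None,-.1713,.006,-.0055)"
```

```text
clock: 19.55
tool_pos: [0.5733, -0.1867, 0.0066]
eef_rot: [0.709, 0.705, -0.004, -0.0]
ft_force: [-18.2, -10.6, 1.8]
width: 0.0354
clk 19.55 pos [ 0.5733 -0.1867  0.0066] F [-18.191  -10.5534   1.8475] M [-2.2081  4.1522 -0.1641] w 0.035392092589744836
yaw_y -0.0060908765221087255 tilt [-0.0067 -0.0056 -1.    ] shift cm (tool) [ 1.5448 -0.009   0.0546]
turn tool [-0.0067  0.0057 -0.0006]
```

```bash
python3 -m pendant '[[0.1,0,0,0,0,-0.001,0.8],[0.1,0,0,0,0,-0.001,0.8],[0.1,0,0,0,0,0,0.8],[0,0,0,0,0,0,0.8]]'
python3 -c "
from h import *;go(None,-.1713,.006,-.0055)"
python3 -m pendant '[[0.1,0,0,0,0,0,0.8],[0.1,0,0,0,0,0,0.8],[0.1,0,0,0,0,0,0.8],[0,0,0,0,0,0,0.8]]'
python3 -c "
from h import *;go(None,-.1713,.006,-.0055)"
```

```text
clock: 20.05
tool_pos: [0.5733, -0.184, 0.0067]
eef_rot: [0.709, 0.705, -0.004, -0.0]
ft_force: [-18.6, -11.4, 2.8]
width: 0.0351
clk 20.05 pos [ 0.5733 -0.184   0.0067] F [-18.6436 -11.4465   2.7547] M [-2.3946  4.1817 -0.299 ] w 0.03513545776865416
yaw_y -0.004617672386899869 tilt [-0.0066 -0.0061 -1.    ] shift cm (tool) [ 1.2714 -0.0054  0.0665]
turn tool [-0.0066  0.0061  0.0009]
clock: 20.55
tool_pos: [0.5733, -0.181, 0.0067]
eef_rot: [0.709, 0.705, -0.004, -0.0]
ft_force: [-18.9, -12.4, 2.8]
width: 0.0355
clk 20.55 pos [ 0.5733 -0.181   0.0067] F [-18.9367 -12.4336   2.7603] M [-2.4035  4.1692 -0.3374] w 0.035527914525288785
yaw_y -0.004622355654915176 tilt [-0.0066 -0.0061 -1.    ] shift cm (tool) [ 0.9716 -0.004   0.0669]
turn tool [-0.0066  0.0061  0.0009]
```

```bash
python3 -m pendant '[[0.1,0,0,0,0,0,0.8],[0.1,0,0,0,0,0,0.8],[0.1,0,0,0,0,0,0.8],[0.1,0,0,0,0,0,0.8],[0.1,0,0,0,0,0,0.8],[0,0,0,0,0,0,0.8]]'
python3 -c "
from h import *;go(None,-.1713,.006,-.0055)"
python3 -m pendant '[[0.1,0,0,0,0,0,0.8],[0.1,0,0,0,0,0,0.8],[0,0,0,0,0,0,0.8]]'
python3 -c "
from h import *;go(None,-.1713,.006,-.0055)"
```

```text
clock: 21.3
tool_pos: [0.5734, -0.176, 0.0068]
eef_rot: [0.709, 0.705, -0.004, -0.0]
ft_force: [-19.3, -11.5, 3.2]
width: 0.0351
clk 21.3 pos [ 0.5734 -0.176   0.0068] F [-19.3097 -11.5317   3.1556] M [-2.3965  4.2068 -0.4284] w 0.03506413413624599
yaw_y -0.004687689583809703 tilt [-0.0065 -0.006  -1.    ] shift cm (tool) [ 0.4712 -0.0017  0.0724]
turn tool [-0.0065  0.0061  0.0008]
clock: 21.68
tool_pos: [0.5734, -0.174, 0.0068]
eef_rot: [0.709, 0.705, -0.004, -0.0]
ft_force: [-18.8, -10.6, 3.5]
width: 0.0351
clk 21.675 pos [ 0.5734 -0.174   0.0068] F [-18.8121 -10.589    3.5004] M [-2.3784  4.1445 -0.3854] w 0.035060936966283124
yaw_y -0.004687937841029096 tilt [-0.0065 -0.0061 -1.    ] shift cm (tool) [ 0.2697 -0.0008  0.0734]
turn tool [-0.0064  0.0061  0.0008]
```

```bash
python3 -m pendant '[[0.1,0,0,0,0,0,0.8],[0,0,0,0,0,0,0.8]]'
python3 -c "
from h import *;go(None,-.1713,.006,-.0055)"
python3 -m pendant '[[0.1,0,0,0,0,0,0.8],[0,0,0,0,0,0,0.8]]'
python3 -c "
from h import *;go(None,-.1713,.006,-.0055)"
```

```text
clock: 21.92
tool_pos: [0.5734, -0.173, 0.0068]
eef_rot: [0.709, 0.705, -0.004, -0.0]
ft_force: [-17.2, -11.3, 1.1]
width: 0.0354
clk 21.925 pos [ 0.5734 -0.173   0.0068] F [-17.2    -11.2985   1.1089] M [-2.3749  4.2053 -0.414 ] w 0.035378113551491515
yaw_y -0.004714036156410169 tilt [-0.0065 -0.006  -1.    ] shift cm (tool) [ 0.1701 -0.0003  0.0756]
turn tool [-0.0064  0.0061  0.0008]
clock: 22.18
tool_pos: [0.5734, -0.1723, 0.0068]
eef_rot: [0.709, 0.705, -0.005, 0.0]
ft_force: [-18.3, -11.8, 2.7]
width: 0.0353
clk 22.175 pos [ 0.5734 -0.1723  0.0068] F [-18.2848 -11.8077   2.7193] M [-2.5575  4.1342 -0.342 ] w 0.03526415896808321
yaw_y -0.004625370969160501 tilt [-0.0064 -0.0066 -1.    ] shift cm (tool) [0.0985 0.     0.0759]
turn tool [-0.0064  0.0066  0.0009]
```

```bash
python3 -m pendant '[[0.07,0,0,0,0,0,0.8],[0,0,0,0,0,0,0.8]]'
python3 -c "
from h import *;go(None,-.1713,.006,-.0055)"
python3 -m pendant '[[0.07,0,0,0,0,0,0.8],[0,0,0,0,0,0,0.8]]'
python3 -c "
from h import *;go(None,-.1713,.006,-.0055)"
```

```text
clock: 22.42
tool_pos: [0.5735, -0.1723, 0.0068]
eef_rot: [0.709, 0.705, -0.005, 0.001]
ft_force: [-18.8, -14.2, 1.2]
width: 0.0351
clk 22.425 pos [ 0.5735 -0.1723  0.0068] F [-18.7602 -14.1775   1.1524] M [-2.8835  4.2092 -0.3337] w 0.03505889090970648
yaw_y -0.004913433956425663 tilt [-0.0065 -0.0079 -0.9999] shift cm (tool) [0.1008 0.     0.0798]
turn tool [-0.0064  0.0079  0.0006]
clock: 22.68
tool_pos: [0.5734, -0.1724, 0.0068]
eef_rot: [0.709, 0.705, -0.006, 0.001]
ft_force: [-18.2, -16.3, 1.7]
width: 0.0349
clk 22.675 pos [ 0.5734 -0.1724  0.0068] F [-18.233  -16.3185   1.6655] M [-3.3121  4.2769 -0.221 ] w 0.034905687618724486
yaw_y -0.005268189288750635 tilt [-0.0065 -0.0092 -0.9999] shift cm (tool) [ 0.1072 -0.      0.0802]
turn tool [-0.0065  0.0093  0.0003]
```

```bash
python3 -m pendant '[[0.07,0.02,0,0,0,-0.001,0.8],[0,0,0,0,0,0,0.8],[0,0,0,0,0,0,0.8]]'
python3 -c "
from h import *;go(None,-.1713,.006,-.0055)"
```

```text
clock: 23.05
tool_pos: [0.5734, -0.1724, 0.0068]
eef_rot: [0.709, 0.705, -0.006, 0.001]
ft_force: [-19.0, -18.4, 2.8]
width: 0.0349
clk 23.05 pos [ 0.5734 -0.1724  0.0068] F [-18.9791 -18.4414   2.7811] M [-3.6387  4.3494 -0.2969] w 0.034896312052947194
yaw_y -0.004856527729294327 tilt [-0.0069 -0.0104 -0.9999] shift cm (tool) [0.1079 0.0001 0.0826]
turn tool [-0.0068  0.0104  0.0007]
```

Contact with the stop came at TCP y = -0.1723, and all three faces are now loaded. I'll hold, then unload gradually before opening.

```bash
python3 -m pendant '[[0,0,0,0,0,0,0.8],[0,0,0,0,0,0,0.8],[-0.1,-0.1,0,0,0,0,0.8],[0,0,0,0,0,0,0.8]]'
python3 -c "
from h import *;go(None,-.1713,.006,-.0055)"
python3 -m pendant '[[-0.1,-0.1,0.03,0,0,0,0.8],[0,0,0,0,0,0,0.8]]'
python3 -c "
from h import *;go(None,-.1713,.006,-.0055)"
```

```text
clock: 23.55
tool_pos: [0.5734, -0.1723, 0.0068]
eef_rot: [0.709, 0.706, -0.005, 0.001]
ft_force: [-15.4, -15.6, -0.8]
width: 0.035
clk 23.55 pos [ 0.5734 -0.1723  0.0068] F [-15.4141 -15.6405  -0.8118] M [-3.0271  3.7857 -0.4727] w 0.03500237536910048
yaw_y -0.0043795097988084475 tilt [-0.0052 -0.0083 -1.    ] shift cm (tool) [ 0.1024 -0.      0.0767]
turn tool [-0.0051  0.0083  0.0011]
clock: 23.8
tool_pos: [0.5734, -0.1723, 0.0067]
eef_rot: [0.708, 0.706, -0.003, 0.001]
ft_force: [-13.5, -12.6, -1.1]
width: 0.0351
clk 23.8 pos [ 0.5734 -0.1723  0.0067] F [-13.4775 -12.565   -1.1233] M [-2.5555  3.2781 -0.4628] w 0.035132829117763976
yaw_y -0.003806144401813946 tilt [-0.0035 -0.0064 -1.    ] shift cm (tool) [ 0.097  -0.0001  0.0662]
turn tool [-0.0035  0.0064  0.0017]
```

```bash
python3 -m pendant '[[-0.1,-0.07,0.04,0,0,0.001,0.8],[0,0,0,0,0,0.001,0.8]]'
python3 -c "
from h import *;go(None,-.1713,.006,-.0055)"
python3 -m pendant '[[-0.1,-0.08,0.04,0,0,0.001,0.8],[0,0,0,0,0,0,0.8]]'
python3 -c "
from h import *;go(None,-.1713,.006,-.0055)"
```

```text
clock: 24.05
tool_pos: [0.5734, -0.1722, 0.0066]
eef_rot: [0.709, 0.705, -0.002, 0.001]
ft_force: [-12.5, -8.3, 0.1]
width: 0.0352
clk 24.05 pos [ 0.5734 -0.1722  0.0066] F [-12.5323  -8.3147   0.1131] M [-1.9883  3.0658 -0.2281] w 0.03523551379169755
yaw_y -0.004750590078518803 tilt [-0.0022 -0.0046 -1.    ] shift cm (tool) [ 0.0926 -0.0003  0.0578]
turn tool [-0.0022  0.0046  0.0008]
clock: 24.3
tool_pos: [0.5734, -0.1722, 0.0064]
eef_rot: [0.709, 0.705, -0.001, 0.001]
ft_force: [-11.4, -6.2, 0.2]
width: 0.0354
clk 24.3 pos [ 0.5734 -0.1722  0.0064] F [-11.3947  -6.2181   0.1624] M [-1.3456  2.6422 -0.2207] w 0.03536123678271004
yaw_y -0.00498506678529974 tilt [-0.0009 -0.0028 -1.    ] shift cm (tool) [ 0.0946 -0.0004  0.0361]
turn tool [-0.0009  0.0028  0.0005]
```

```bash
python3 -m pendant '[[-0.08,-0.1,0.04,0.001,0,0.0005,0.8],[0,0,0,0,0,0,0.8]]'
python3 -c "
from h import *;go(None,-.1713,.006,-.0055)"
python3 -m pendant '[[-0.05,-0.1,0.03,0.001,0,0.0005,0.8],[0,0,0,0,0,0,0.8]]'
python3 -c "
from h import *;go(None,-.1713,.006,-.0055)"
```

```text
clock: 24.55
tool_pos: [0.5733, -0.1723, 0.0062]
eef_rot: [0.709, 0.705, -0.001, 0.0]
ft_force: [-9.8, -4.9, 0.1]
width: 0.035
clk 24.55 pos [ 0.5733 -0.1723  0.0062] F [-9.7853 -4.9129  0.0859] M [-0.8947  2.2088 -0.2025] w 0.035028318128006546
yaw_y -0.004981356657307422 tilt [-0.0002 -0.0014 -1.    ] shift cm (tool) [ 0.1003 -0.0005  0.0212]
turn tool [-0.0002  0.0014  0.0005]
clock: 24.8
tool_pos: [0.5733, -0.1723, 0.0061]
eef_rot: [0.709, 0.705, 0.0, 0.0]
ft_force: [-7.9, -2.0, -0.0]
width: 0.0351
clk 24.8 pos [ 0.5733 -0.1723  0.0061] F [-7.9035 -2.0461 -0.0179] M [-0.4587  1.7938 -0.1676] w 0.03505119603174131
yaw_y -0.005028605836207229 tilt [ 0.0005 -0.0005 -1.    ] shift cm (tool) [ 0.1001 -0.0005  0.0118]
turn tool [0.0005 0.0005 0.0005]
```

```bash
python3 -m pendant '[[0,-0.1,0.02,0.001,0,0.001,0.8],[0,-0.08,0.01,0.001,0,0,0.8],[0,0,0,0,0,0,0.8]]'
python3 -c "
from h import *;go(None,-.1713,.006,-.0055)
import cv2
a=bot.read_camera('scene')['img'];cv2.imwrite('pics/z8.png',cv2.resize(a[185:305,80:240],(800,600),interpolation=cv2.INTER_CUBIC)[:,:,::-1])"
```

```text
clock: 25.18
tool_pos: [0.5733, -0.1723, 0.0061]
eef_rot: [0.709, 0.705, 0.0, 0.001]
ft_force: [-4.9, -3.9, -2.1]
width: 0.0351
clk 25.175 pos [ 0.5733 -0.1723  0.0061] F [-4.9064 -3.9455 -2.068 ] M [-0.8031  1.1343 -0.192 ] w 0.035090308907216886
yaw_y -0.0054206782183743255 tilt [ 0.0013 -0.0005 -1.    ] shift cm (tool) [ 0.1008 -0.0006  0.0149]
turn tool [0.0013 0.0005 0.0001]
```

View pics/z8.png

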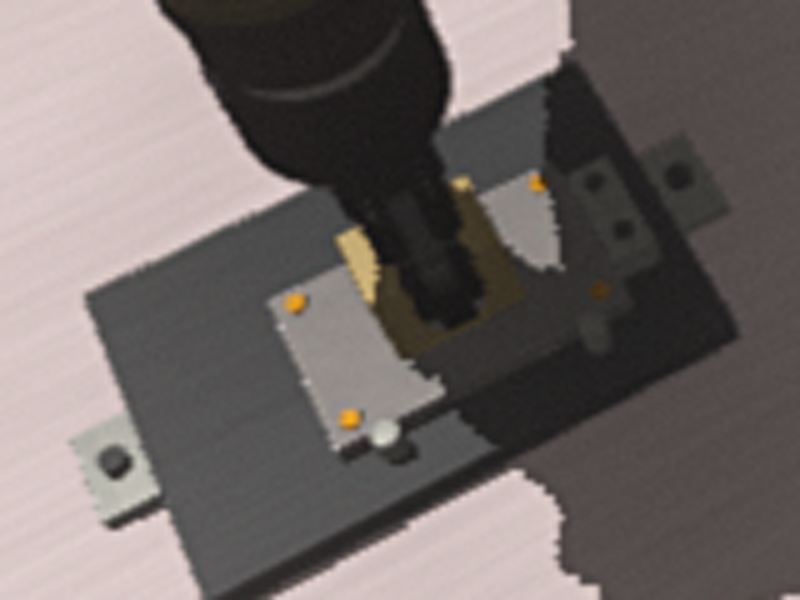

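```bash
python3 -m pendant '[[-0.04,-0.06,0.02,0,0,0.001,0.8],[0,0,0,0,0,0,0.8]]' 20
python3 -c "
from h import *;go(None,-.1713,.006,-.0055)"
python3 -m pendant '[[0,0,0,0,0,0,0.45],[0,0,0,0,0,0,0.4],[0,0,0,0,0,0,0.35],[0,0,0,0,0,0,0.2],[0,0,0,0,0,0,0.1],[0,0,0,0,0,0,0.1]]'
python3 -c "
from h import *;go(None,-.1713,.006,-.0055)"
```

```text
clock: 25.48
tool_pos: [0.5733, -0.1723, 0.0061]
eef_rot: [0.709, 0.705, 0.001, 0.001]
ft_force: [-3.6, -3.9, -3.0]
width: 0.0352
clk 25.475 pos [ 0.5733 -0.1723  0.0061] F [-3.5941 -3.8672 -2.9883] M [-0.6895  0.9644 -0.0936] w 0.03519505159972401
yaw_y -0.0058757091426746705 tilt [ 0.0023  0.0003 -1.    ] shift cm (tool) [ 0.0988 -0.0006  0.0124]
turn tool [ 0.0023 -0.0003 -0.0004]
clock: 26.22
tool_pos: [0.5735, -0.1719, 0.0062]
eef_rot: [0.709, 0.705, 0.001, 0.001]
ft_force: [0.3, -0.2, -0.2]
width: 0.0768
clk 26.225 pos [ 0.5735 -0.1719  0.0062] F [ 0.2871 -0.2264 -0.2195] M [-0.0122 -0.0069  0.0012] w 0.07677452355309311
yaw_y -0.0056229115249528125 tilt [ 0.0027  0.001  -1.    ] shift cm (tool) [ 0.059  -0.0004  0.0201]
turn tool [ 0.0026 -0.0011 -0.0001]
```

Released cleanly with near-zero force. I'll open fully, rise and move clear so I can check.

```bash
python3 -m pendant '[[0,0,0,0,0,0,0],[0,0,-1,0,0,0,0],[0,0,-3,0,0,0,0],[0,0,-4,0,0,0,0],[0,0,-5,0,0,0,0],[0,-3,-3,0,0,0,0],[3,-4,0,0,0,0,0],[5,-3,0,0,0,0,0],[5,0,0,0,0,0,0],[5,0,0,0,0,0,0],[5,0,0,0,0,0,0],[0,0,0,0,0,0,0]]'
python3 -c "
from h import *;go()
import cv2
a=bot.read_camera('scene')['img'];cv2.imwrite('pics/z9.png',cv2.resize(a[185:305,80:240],(800,600),interpolation=cv2.INTER_CUBIC)[:,:,::-1])
b=bot.read_camera('top')['img'];b=np.clip(b*1.8,0,255).astype(np.uint8);cv2.imwrite('pics/z9t.png',cv2.resize(b[200:320,320:480],(800,600),interpolation=cv2.INTER_CUBIC)[:,:,::-1])"
```

```text
clock: 27.72
tool_pos: [0.4744, 0.0612, 0.167]
eef_rot: [0.707, 0.707, 0.002, 0.001]
ft_force: [-0.4, -0.1, 0.4]
width: 0.0853
clk 27.725 pos [0.4744 0.0612 0.167 ] F [-0.3895 -0.1121  0.4068] M [-0.0656  0.0061 -0.0263] w 0.08533370790663847
yaw_y -0.0005594138696436138 tilt [ 0.0037  0.0017 -1.    ] shift cm (tool) [0. 0. 0.]
```

View pics/z9.png

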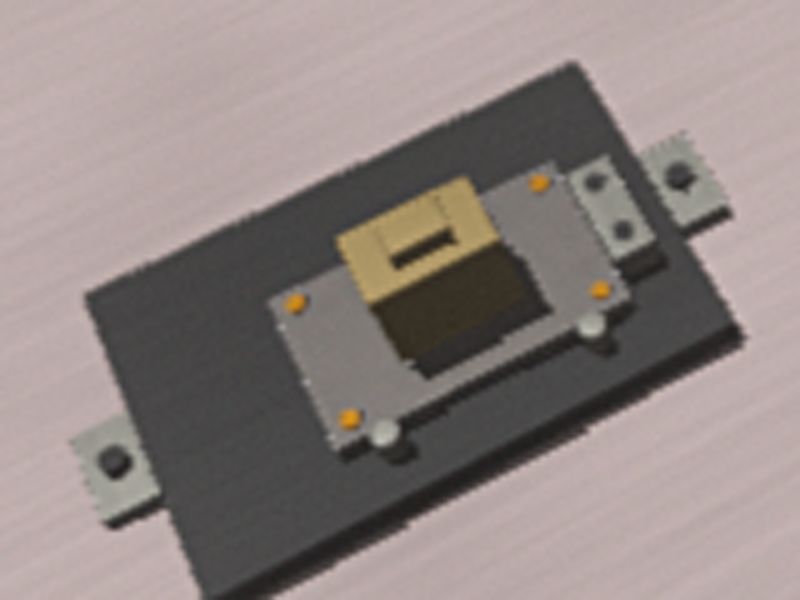

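View pics/z9t.png

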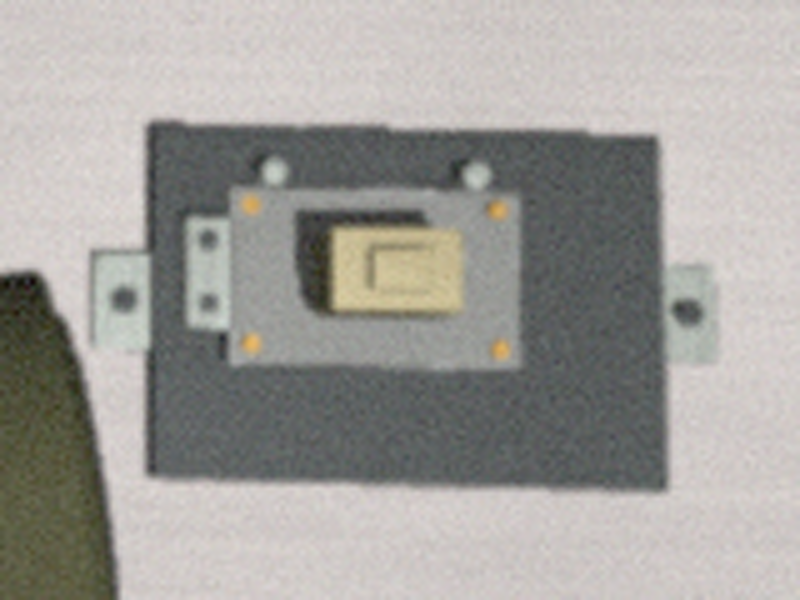

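Run:
```python
from fit import *
B=[[68,98,16],[68,-132,16],[-92,-132,16],[-92,98,16]];P=[[40,65,26],[40,-65,26],[-40,-65,26],[-40,65,26]]
for c,b,p,o in(("top",[[150,122],[658,136],[666,490],[149,476]],[[230,187],[521,192],[521,370],[229,364]],(320,200)),
 ("scene",[[740,330],[203,598],[87,296],[575,62]],[[632,297],[340,450],[270,300],[552,164]],(80,185))):
    f,_=fit([(c,B,px(b,5,o))],[.57,-.17,0]);q,_=fit([(c,P,px(p,5,o))],[.57,-.17,0]);print(c,f,q,((q-f)*1000).round(1))
```

```text
top [ 0.57213601 -0.17084496 -0.00531122] [ 0.57089717 -0.17255726 -0.00253323] [-1.2 -1.7  2.8]
scene [ 0.57625086 -0.17166461 -0.01358674] [ 5.75038018e-01 -1.71339684e-01 -1.35196190e-04] [-1.2  0.3 13.5]
```

The corner fit agrees with home to within its 1–2 mm error, and no gap shows at the dowels or the stop in either view. The felt contact position also held through unloading and release. Handing in.

```bash
python3 -c "
from cell import bot
print(bot.job_done())"
```

```text
the job is handed in; nothing more can be done
None
```

The plate nearest the base is lying against both dowels and the end stop, released, with the arm clear; I handed it in at about 28 s. `job_done()` gives no verdict, so the pass is not confirmed.

**What I did:**
- I took the plate by its hood, laid it on the bed and pressed it on both dowels about 15 mm short of the stop, with a side load of about 18 N.
- I slid it along the dowels until the stop was felt at TCP y = -0.172. I held it there at about 19 N across and 18 N along, of which about 11–12 N was sliding friction.
- I then took the load off in steps and released it.

**Contact forces:** the individual loads on the dowels and stop are worked out from the wrist readings, not measured. I estimate at least 6 N on each, and all under 20 N.

**What went wrong or disagreed:**
- **First grasp:** the first closing caught the nub on top of the hood. The picture and the contact showed the fingertips about 35 mm higher than the reported z, so I opened, corrected for that and gripped again. I saw no movement of the plate.
- **Final position check:** both cameras show the edges against the dowels and stop with no visible gap. My corner fit put the plate off home by (-1.2, -1.7) mm in the top view and (-1.2, +0.3) mm in the scene view. That is within its 1–2 mm reading error, so it does not by itself prove the 1.5 mm tolerance.
- **Final angle check:** the top view put the plate square to 0.003 rad. The scene view gave 0.0135 rad, mostly from noise in its fixture corners.
- **Evidence I relied on:** the TCP stayed within 0.4 mm of the contact point through unloading and release.

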